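Clamp the terminal housing, find the loose bolt and hold its cap open

TASK

Wind the handwheel clockwise until the clamp jaw touches the black housing. Then tap the three bolt heads from above, one after another, until you find the loose one, which sinks and stays down, and lift the yellow cap belonging to that bolt at least half-way to upright; finish while still holding it open with the gripper. Keep the other two caps shut, lift no cap before its bolt has proved loose, leave the jaw clamped and do not disturb the tools and parts around.

Things in the scene. Friction and masses are not known exactly. Their poses are not given: they have to be found in the camera images.
- fixture: aluminium checking fixture fixed to the bench, with a black terminal housing standing in it. Origin: underside of the base plate, z up; yaw varies. In its frame (mm): +x points away from the robot at yaw 0, +y to the left. Base plate x -150..85, y -202..238, 12 high. Black housing x -65..65, y -180..60, top at z 62. Blue gearbox x +-45, y 135..205, top at z 70, carrying the handwheel.
- handwheel (a joint): turn of the handwheel, rad: grows as it is wound CLOCKWISE seen from above, from somewhere in 0..4 at the start to its stop at 7.5, where the jaw touches the housing. 1 rad moves the jaw 3 mm. It turns with 0.12 N m of friction (about 3 N at the crank knob) and stays where it is left.
- handwheel_hub (a point): centre of the top of the handwheel's hub, on its vertical axis, 96 mm above the bench. The aluminium rim has a radius of 45 mm and its top is 96 mm above the bench.
- crank_top (a point): centre of the top of the orange crank knob, which stands upright on the wheel's rim, 45 mm from the axis; 136 mm above the bench. The knob is 40 mm tall: neck 16 mm in diameter, head (top 10 mm) 22 mm in diameter. It spins freely about its own vertical axis, so it can be gripped from above and carried round without turning the hand.
- jaw (a joint): travel of the steel clamp jaw towards the housing, m: 0.0225 = its rubber face touches the housing's left side (fixture frame y = 60 mm); less = open by the difference. Driven only by the handwheel.
- bolt_left_head (a point): centre of the top of the left steel hexagon bolt head (20 mm across), vertical, 80 mm above the bench and 9 mm above the grey collar (30 mm in diameter) around it. It is the bolt nearest the handwheel; the bolts stand 85 mm apart in a row along the fixture's y, each 39 mm beyond (fixture +x) the knob of its own cap.
- bolt_middle_head (a point): centre of the top of the middle steel hexagon bolt head (20 mm across), vertical, 80 mm above the bench and 9 mm above the grey collar (30 mm in diameter) around it. It is the middle bolt; the bolts stand 85 mm apart in a row along the fixture's y, each 39 mm beyond (fixture +x) the knob of its own cap.
- bolt_right_head (a point): centre of the top of the right steel hexagon bolt head (20 mm across), vertical, 80 mm above the bench and 9 mm above the grey collar (30 mm in diameter) around it. It is the bolt farthest from the handwheel; the bolts stand 85 mm apart in a row along the fixture's y, each 39 mm beyond (fixture +x) the knob of its own cap.
- bolt_left (a joint): how far the left bolt has sunk, m. 0 at the start. A tight bolt gives less than 2 mm under a tap of up to 25 N; the loose one sinks 8 mm under about 3 N until it is nearly flush with its collar, and stays down. Which one is loose changes from start to start and cannot be seen.
- bolt_middle (a joint): how far the middle bolt has sunk, m. 0 at the start. A tight bolt gives less than 2 mm under a tap of up to 25 N; the loose one sinks 8 mm under about 3 N until it is nearly flush with its collar, and stays down. Which one is loose changes from start to start and cannot be seen.
- bolt_right (a joint): how far the right bolt has sunk, m. 0 at the start. A tight bolt gives less than 2 mm under a tap of up to 25 N; the loose one sinks 8 mm under about 3 N until it is nearly flush with its collar, and stays down. Which one is loose changes from start to start and cannot be seen.
- cap_left (a joint): opening of the left cap, rad: 0 shut, at most 1.45; the knob rises and comes back towards the robot. A spring and its weight pull it shut (about 2 N at the knob), so it has to be held.
- flap_left: the cap of the left bolt: yellow plate 70 x 54 x 6 mm with an upright black knob. Origin on its hinge axis, at the robot's side, 62.5 mm above the bench; y along the hinge axis (the fixture's y), x towards the knob and the bolt (fixture +x when shut), z out of its top face. The plate runs from x = 3 to 73 mm, z = 0 to 6; the knob stands at x = 58 mm, from z = 6 to 42: neck 16 mm in diameter, head (top 12 mm) 22 mm in diameter.
- cap_middle (a joint): opening of the middle cap, rad: 0 shut, at most 1.45; the knob rises and comes back towards the robot. A spring and its weight pull it shut (about 2 N at the knob), so it has to be held.
- flap_middle: the cap of the middle bolt: yellow plate 70 x 54 x 6 mm with an upright black knob. Origin on its hinge axis, at the robot's side, 62.5 mm above the bench; y along the hinge axis (the fixture's y), x towards the knob and the bolt (fixture +x when shut), z out of its top face. The plate runs from x = 3 to 73 mm, z = 0 to 6; the knob stands at x = 58 mm, from z = 6 to 42: neck 16 mm in diameter, head (top 12 mm) 22 mm in diameter.
- cap_right (a joint): opening of the right cap, rad: 0 shut, at most 1.45; the knob rises and comes back towards the robot. A spring and its weight pull it shut (about 2 N at the knob), so it has to be held.
- flap_right: the cap of the right bolt: yellow plate 70 x 54 x 6 mm with an upright black knob. Origin on its hinge axis, at the robot's side, 62.5 mm above the bench; y along the hinge axis (the fixture's y), x towards the knob and the bolt (fixture +x when shut), z out of its top face. The plate runs from x = 3 to 73 mm, z = 0 to 6; the knob stands at x = 58 mm, from z = 6 to 42: neck 16 mm in diameter, head (top 12 mm) 22 mm in diameter.
- wrench: steel wrench 160 mm long, lying on the base plate at the robot's side of the housing; leave alone. Origin: centre of its underside
- shell_near: black round connector shell, 70 mm across, 50 high, standing on the bench right of the fixture; leave alone. Origin: centre of its underside
- shell_a: black round connector shell, 70 mm across, 50 high, at the right of the bench; leave alone. Origin: centre of its underside
- shell_b: black round connector shell like the others, at the right of the bench; leave alone. Origin: centre of its underside
- screwdriver: screwdriver with a blue handle, 200 mm long, lying at the left; leave alone. Origin: below its middle
- threadlocker: small white bottle with a red cap, 38 mm across, 100 high, at the left; leave alone. Origin: centre of its underside
- screw_bin: open blue bin of screws, 150 x 110 x 70 mm, beyond the fixture; leave alone. Origin: centre of its underside

How it is judged:
By the outcome, as a careful person would: the job done as asked, in the order asked, and still so for the second after the job is handed in, while the arm keeps its last pose, push and grip.
It also fails if it takes over 64 s, if anything falls off the work surface, if the arm or the gripper's body presses on something with over 40 N, if the wrist force passes 120 N, or if a joint passes its speed limit or range.

ROBOT

A 6-joint arm with a two-finger parallel gripper is mounted at the origin on the work surface. World frame = base frame: x ahead of the robot, y to its left, z up, the work surface at z = 0. Lengths are in m, angles in rad, forces in N, time in s.
With the tool pointing down it reaches from about 0.225 to 0.875 m from the base axis. Payload 3.4 kg.
Tool frame: the origin (TCP) lies midway between the tips of the shut fingers; the grasp point (between the pads) lies behind it (manip.grip_point_offset is the z of the grasp point in the tool frame, in m); z points along the fingers, x is the direction in which the jaws open and shut, and the axes are right-handed (so a half turn about z gives the same grasp; the last joint's range is limited). The gripper opens to 85 mm and grips with 20 to 120 N. Pads are 22 mm wide; open, the fingers measure 114 mm over their backs; the gripper's body (76 mm by 85 mm) begins 54 mm behind the grasp point. The pads swing forward as they close: fully open they stand 13 mm farther back than shut.
Start: joints at [1.169, 0.276, 1.505, -0, 1.361, -0.121], TCP at [0.159, 0.553, 0.231] pointing down, gripper open.
Joint ranges: [-2.89, 2.89], [-0.75, 2.08], [0.22, 2.7], [-1.18, 4.32], [0.11, 2.71], [-2.7, 2.7]. Speed limits (rad/s): [2.57, 2.57, 3.14, 3.14, 3.14, 3.14].

INTERFACE

Orientations are given as a unit quaternion [w, x, y, z].
In Python, from rig import manip, eyes, recognise, regions_of, mark_of gives the robot as it stands.
- The arm moves only by the shell command python3 -m inch 'ROWS' [FORCE]. ROWS is JSON, a list of rows, each a list of 5 numbers: the gripper command: -1 is shut, 1 is fully open, values between are in proportion, then the shift along the tool's x, y, z in mm, then the turn about the tool's z in degrees. A call has 1 to 20 rows; each row shifts and turns the pose as measured when the row begins, along the tool's axes as they then stand; what a row does not reach is not made up. A row lasts 1/12 s, in which the tool goes at most 41.7 mm and 7.16 degrees, less where a joint would pass 70% of its speed; a pose out of reach is approached as far as the arm can. A call with a gripper value outside its range is refused whole. The fingers move at their own pace and stop on an object; FORCE is the grip in N (left out, the last holds). Time passes only in rows, so rows that do not move let the fingers close. It gives the time, the measured TCP pose, the force and the opening at its end, in the units of the state.
- manip.get_state(): the state, without advancing time (a new reading comes with each control period).
- eyes.get_image(name): name is "scene" or "top"; returns a dict with "frame" (384x512x3 uint8, red, green, blue), "K" (3x3 intrinsics, pixels), "k1" (the pictures are not rectified: a ray, as slopes to the right and down, at radius r is drawn at 1 + k1 r^2 times it, then the intrinsics apply), "rvec" (rotation vector, rad) and "tvec" (3), from world to camera coordinates, as OpenCV has them. Camera axes: x right, y down, z forward; pixel columns grow to the right and rows downward; lengths in m; the calibration is good to about 2 mm. A picture is of the moment at which its call begins. There is no depth.
- manip.sign_off(): hands the job in, once; it reports no verdict.
Trained networks look in a picture, given as the dict that the camera call returned (one of the last four; its "shot" number tells which), for a name from the list of things; names that differ only in an ending like _2 or _b are one class to them, and where a whole thing is asked for, a point or a joint stands for the part that bears it (a point fixed in the world has none). Each returns a list of dicts, best first, with "confidence" (0 to 1); they miss things now and then, are a little off and sometimes report something else, mostly with a low value. They report only what shows in the picture. A call takes as long as a camera call.
- recognise(picture, target): "bbox" ([left, top, width, height] in pixels, round what is visible of it).
- regions_of(picture, target): "mask" (384x512 bool, what is visible of it) and "bbox" ([left, top, width, height] in pixels, round what is visible of it).
- mark_of(picture, target): "point" ([row, column] in pixels: a listed point, or the origin of a listed thing).
The state is a dict: "clock": time; "qpos": joint angles; "qd": joint speeds; "effort": joint torques, N m; "position": TCP position; "ee_rot": TCP orientation; "contact_force": force on the tool from outside, world axes, zero at the start; "moment": the same for the moment, N m; "width": finger opening in m.
Only numpy, scipy, OpenCV 4.12 (cv2) and the standard library are available. Lean on these libraries where they do the work, as an engineer would, in place of code of your own. Each camera call takes 0.05 s, during which the arm holds its last target.

## Working session

There is one attempt and no reset: what is moved stays moved. The work goes in short steps, Python scripts to look and compute and a shell command to move; the robot and the scene stay as the last step left them, time stands still between calls to the robot, and variables do not carry over. Pictures are saved under pics/ and viewed, and the job is handed in when it is done.

```bash
ls; mkdir -p pics
python3 - <<'E'
from rig import manip, eyes, recognise, regions_of, mark_of
import cv2
print(manip.get_state(), manip.grip_point_offset)
for n in ["scene","top"]:
    p=eyes.get_image(n)
    print(n,p["K"],p["k1"],p["rvec"],p["tvec"])
    cv2.imwrite(f"pics/{n}0.png",p["frame"][:,:,::-1])
    for t in ["handwheel_hub","crank_top","bolt_left_head","bolt_middle_head","bolt_right_head","flap_left","flap_middle","flap_right"]:
        print(t,[(m["point"],round(m["confidence"],2)) for m in mark_of(p,t)[:3]])
E
```

```text
pics
{'clock': 0.0, 'qpos': array([ 1.16897432e+00,  2.76626629e-01,  1.50613868e+00,  2.05899107e-05,
        1.36073603e+00, -1.20984901e-01]), 'qd': array([-2.80770581e-04, -1.36608424e-03,  1.54853321e-05,  1.77429781e-04,
       -3.36636387e-05,  1.15672705e-03]), 'effort': array([ 1.15243016e-03, -4.16776478e+01, -2.45811385e+01,  4.68136332e-04,
        1.06119277e-02,  4.43601721e-06]), 'position': array([0.15914372, 0.55197528, 0.23041949]), 'ee_rot': array([ 4.68783800e-04,  7.99112957e-01,  6.01180149e-01, -8.31334845e-04]), 'contact_force': array([-0.0589431 , -0.32974016, -0.22080367]), 'moment': array([0.02175939, 0.01738937, 0.02108656]), 'width': 0.08557371032982755} -0.0187
scene [[354.89162994   0.         255.46014289]
 [  0.         354.89162994 191.52441405]
 [  0.           0.           1.        ]] -0.055552218836853684 [ 1.42024742  2.2589439  -0.77661989] [ 0.25590566 -0.32712447  1.54862179]
handwheel_hub [([216.4, 284.5], 0.94)]
crank_top [([199.0, 297.3], 0.63)]
bolt_left_head [([204.7, 244.3], 0.59), ([199.7, 241.7], 0.57)]
bolt_middle_head [([192.4, 220.4], 0.37)]
bolt_right_head [([179.2, 198.3], 0.42)]
flap_left [([188.5, 258.5], 0.52)]
flap_middle [([175.8, 239.6], 0.73)]
flap_right [([164.5, 217.9], 0.52)]
top [[347.56912478   0.         255.13775262]
 [  0.         347.56912478 189.72885822]
 [  0.           0.           1.        ]] -0.013394811468053007 [ 2.13794257 -2.18152233  0.15523182] [-0.01056427  0.57785589  1.06660524]
handwheel_hub [([179.3, 214.0], 0.72), ([266.9, 117.3], 0.43)]
crank_top [([192.3, 205.7], 0.59)]
bolt_left_head [([176.6, 266.1], 0.38)]
bolt_middle_head [([180.9, 291.7], 0.59)]
bolt_right_head [([184.5, 317.1], 0.39)]
flap_left [([210.1, 259.4], 0.71)]
flap_middle [([213.4, 285.5], 0.59)]
flap_right [([201.4, 348.1], 0.45)]
```

```bash
cat > h.py <<'E'
from rig import manip, eyes, recognise, regions_of, mark_of
import cv2, numpy as np
def ray(p,rc):
    u=(rc[1]-p["K"][0][2])/p["K"][0][0]; v=(rc[0]-p["K"][1][2])/p["K"][1][1]
    d=np.array([u,v]); x=d.copy()
    for _ in range(20): x=d/(1+p["k1"]*(x@x))
    R=cv2.Rodrigues(np.array(p["rvec"],float))[0]
    c=-R.T@np.array(p["tvec"]).ravel()
    return c, R.T@np.array([x[0],x[1],1])
def atz(p,rc,z):
    c,d=ray(p,rc); return (c+d*(z-c[2])/d[2])
def proj(p,X):
    R=cv2.Rodrigues(np.array(p["rvec"],float))[0]
    q=R@np.array(X)+np.array(p["tvec"]).ravel(); q=q[:2]/q[2]
    q=q*(1+p["k1"]*(q@q))
    return np.array([p["K"][0][0]*q[0]+p["K"][0][2],p["K"][1][1]*q[1]+p["K"][1][2]])
H={"handwheel_hub":.096,"crank_top":.136,"bolt_left_head":.08,"bolt_middle_head":.08,"bolt_right_head":.08,"flap_left":.0625,"flap_middle":.0625,"flap_right":.0625}
def save(p,name,box=None,s=1):
    f=p["frame"][:,:,::-1]
    if box: f=f[box[1]:box[3],box[0]:box[2]]
    cv2.imwrite("pics/"+name,cv2.resize(f,None,fx=s,fy=s,interpolation=cv2.INTER_CUBIC))
E
python3 - <<'E'
from h import *
for n in ["scene","top"]:
    p=eyes.get_image(n)
    save(p,n+"1.png",(160,110,360,260) if n=="scene" else (170,110,370,260),4)
    for t in H:
        print(n,t,[(atz(p,m["point"],H[t]).round(3)[:2],round(m["confidence"],2)) for m in mark_of(p,t)[:3]])
E
```

```text
scene handwheel_hub [(array([0.606, 0.11 ]), 0.77)]
scene crank_top [(array([0.56 , 0.123]), 0.54)]
scene bolt_left_head [(array([ 0.602, -0.052]), 0.46)]
scene bolt_middle_head []
scene bolt_right_head [(array([ 0.584, -0.222]), 0.48)]
scene flap_left [(array([ 0.505, -0.033]), 0.84), (array([ 0.601, -0.051]), 0.25)]
scene flap_middle [(array([ 0.461, -0.091]), 0.72), (array([ 0.496, -0.105]), 0.63)]
scene flap_right [(array([ 0.473, -0.201]), 0.69), (array([ 0.608, -0.038]), 0.66), (array([ 0.491, -0.11 ]), 0.49)]
top handwheel_hub [(array([0.596, 0.098]), 0.77), (array([0.605, 0.405]), 0.2)]
top crank_top [(array([0.561, 0.124]), 0.61)]
top bolt_left_head [(array([ 0.607, -0.059]), 0.37)]
top bolt_middle_head [(array([ 0.504, -0.105]), 0.58), (array([ 0.593, -0.143]), 0.36)]
top bolt_right_head [(array([ 0.572, -0.218]), 0.42)]
top flap_left [(array([ 0.517, -0.033]), 0.61)]
top flap_middle [(array([ 0.506, -0.105]), 0.8)]
top flap_right [(array([ 0.478, -0.203]), 0.84)]
```

View pics/scene0.png

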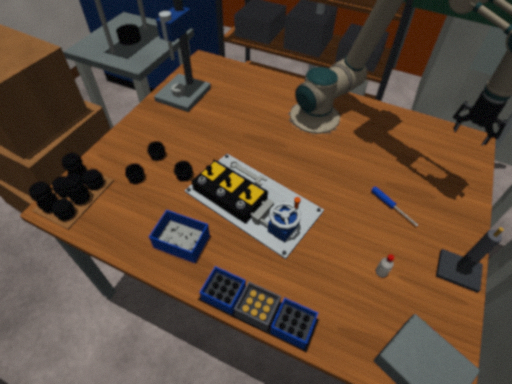

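View pics/top0.png

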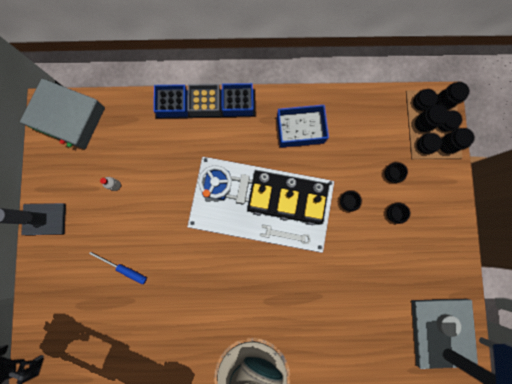

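View pics/scene1.png

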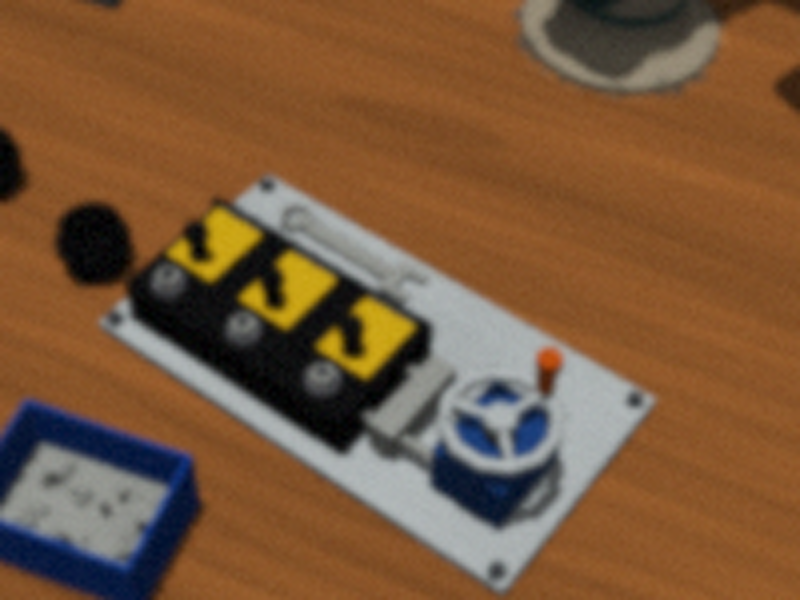

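View pics/top1.png

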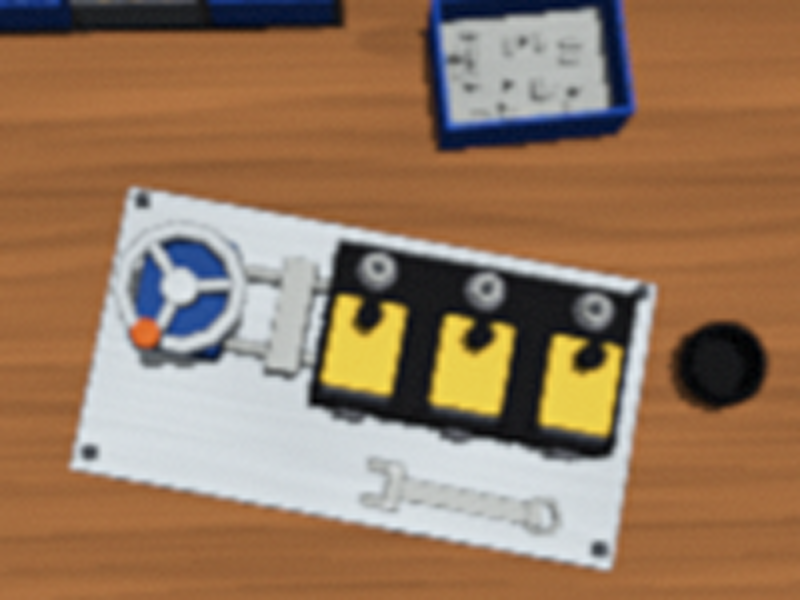

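```bash
cat > fit.py <<'E'
from h import *
from scipy.optimize import least_squares
def px(U,V,ox,oy): return ((U+.5)/4-.5+ox,(V+.5)/4-.5+oy)
top={'c1':(130,187),'c2':(655,285),'c3':(612,568),'c4':(70,467),'hub':(180,287),'b1':(378,270),'b2':(487,290),'b3':(596,311),'k':(145,330)}
sc={'c1':(503,592),'c2':(102,322),'c3':(265,177),'c4':(657,402),'hub':(503,415),'b1':(323,373),'b2':(243,324),'b3':(168,279),'k':(550,356)}
P={n:eyes.get_image(n) for n in ["scene","top"]}
def model(v):
    x,y,a,bx,w=v[:5]
    F={'c1':(85,238,12),'c2':(85,-202,12),'c3':(-150,-202,12),'c4':(-150,238,12),'hub':(0,170,96),'b1':(bx*1e3,25,80),'b2':(bx*1e3,-60,80),'b3':(bx*1e3,-145,80),'k':(45*np.cos(w),170+45*np.sin(w),136)}
    R=np.array([[np.cos(a),-np.sin(a),0],[np.sin(a),np.cos(a),0],[0,0,1]])
    return {k:R@(np.array(q)/1e3)+[x,y,0] for k,q in F.items()}
def res(v,cams=("top","scene")):
    m=model(v); r=[]
    for cam,d,o in (("top",top,(170,110)),("scene",sc,(160,110))):
        if cam in cams:
            for k in d: r+=list(proj(P[cam],m[k])-px(*d[k],*o))
    return np.array(r)
for cams in (("top",),("scene",),("top","scene")):
    s=least_squares(res,[.57,-.07,-.18,.04,2.5],args=(cams,),loss="soft_l1")
    print(cams,s.x.round(4),"rms",np.sqrt(np.mean(res(s.x,cams)**2)).round(2))
print(res(s.x).round(1).reshape(-1,2).tolist())
for k,q in model(s.x).items(): print(k,q.round(4))
E
python3 fit.py
```

```text
('top',) [ 0.5643 -0.066  -0.205   0.0419  2.8475] rms 0.25
('scene',) [ 0.5629 -0.0634 -0.2058  0.0448  2.9181] rms 0.43
('top', 'scene') [ 0.5637 -0.0649 -0.2051  0.0429  2.875 ] rms 0.45
[[-0.4, -0.1], [0.2, -0.2], [-0.4, 0.6], [-0.3, 0.5], [-0.4, -0.2], [-0.3, -0.1], [-0.3, -0.0], [-0.3, -0.2], [-0.1, 0.7], [-0.1, 0.2], [-1.4, 0.3], [0.2, -0.6], [-0.4, -0.8], [-0.6, 0.5], [-0.3, -0.0], [-0.1, -0.3], [-0.2, -0.9], [-0.3, 0.6]]
c1 [0.6954 0.1508 0.012 ]
c2 [ 0.6058 -0.28    0.012 ]
c3 [ 0.3757 -0.2322  0.012 ]
c4 [0.4654 0.1986 0.012 ]
hub [0.5984 0.1015 0.096 ]
b1 [ 0.6108 -0.0492  0.08  ]
b2 [ 0.5935 -0.1324  0.08  ]
b3 [ 0.5762 -0.2156  0.08  ]
k [0.5583 0.1219 0.136 ]
```

```bash
cat > d.py <<'E'
import sys
from h import *
s=manip.get_state(); 
from scipy.spatial.transform import Rotation as Ro
q=s["ee_rot"]; R=Ro.from_quat([q[1],q[2],q[3],q[0]]).as_matrix()
psi=np.degrees(np.arctan2(R[1,0],R[0,0]))
print("t",round(s["clock"],2),"pos",s["position"].round(4),"psi",psi.round(2),"tilt",R[2].round(3),"F",s["contact_force"].round(1),"w",round(s["width"],4))
if len(sys.argv)>3:
    t=np.array([float(a) for a in sys.argv[1:4]])
    print("tool delta mm",(R.T@(t-s["position"])*1e3).round(1))
E
python3 d.py 0.558 0.122 0.231; python3 -m inch '[[1,0,0,0,-4.2],[1,0,0,0,0]]'; python3 d.py 0.558 0.122 0.231
```

```text
t 1.9 pos [0.1594 0.5525 0.2313] psi 73.91 tilt [ 0.  0. -1.] F [ 0.7 -0.   0. ] w 0.0852
tool delta mm [-3.032e+02  5.023e+02  3.000e-01]
clock: 2.07
position: [0.1594, 0.5525, 0.2313]
ee_rot: [-0.0, 0.776, 0.631, 0.0]
contact_force: [-0.1, -0.5, -0.5]
width: 0.0855
t 2.07 pos [0.1594 0.5525 0.2313] psi 78.25 tilt [ 0.  0. -1.] F [-0.1 -0.5 -0.5] w 0.0855
tool delta mm [-3.403e+02  4.779e+02  3.000e-01]
```

```bash
python3 -m inch '[[1,-23.2,32.6,0,0],[1,-23.2,32.6,0,0],[1,-23.2,32.6,0,0],[1,-23.2,32.6,0,0],[1,-23.2,32.6,0,0],[1,-23.2,32.6,0,0],[1,-23.2,32.6,0,0],[1,-23.2,32.6,0,0],[1,-23.2,32.6,0,0],[1,-23.2,32.6,0,0],[1,-23.2,32.6,0,0],[1,-23.2,32.6,0,0],[1,-23.2,32.6,0,0],[1,-23.2,32.6,0,0]]'; python3 d.py 0.558 0.122 0.160
```

```text
clock: 3.23
position: [0.547, 0.1304, 0.2304]
ee_rot: [-0.003, 0.779, 0.627, 0.005]
contact_force: [1.0, 2.6, 0.1]
width: 0.0855
t 3.23 pos [0.547  0.1304 0.2304] psi 77.67 tilt [ 0.01   0.002 -1.   ] F [1.  2.6 0.1] w 0.0855
tool delta mm [-6.6 12.4 70.4]
```

```bash
python3 -m inch '[[1,-3.3,6.2,20,0],[1,-3,6,20,0],[1,0,0,20,0],[1,0,0,8,0],[1,0,0,0,0]]'
python3 - <<'E'
from h import *
for n in ["scene","top"]:
    p=eyes.get_image(n); save(p,n+"2.png",(200,130,350,240) if n=="scene" else (170,130,320,240),5)
    print([(atz(p,m["point"],.136).round(4)[:2],round(m["confidence"],2)) for m in mark_of(p,"crank_top")[:3]])
E
python3 d.py 0.558 0.122 0.110
```

```text
clock: 3.65
position: [0.5684, 0.1118, 0.161]
ee_rot: [0.002, 0.785, 0.619, 0.007]
contact_force: [-0.2, 0.6, -0.6]
width: 0.0857
[]
[]
t 3.85 pos [0.5698 0.1127 0.164 ] psi 76.61 tilt [ 0.011  0.017 -1.   ] F [ 0.7 -0.2  0.2] w 0.0856
tool delta mm [  5.7 -14.5  53.9]
```

View pics/scene2.png

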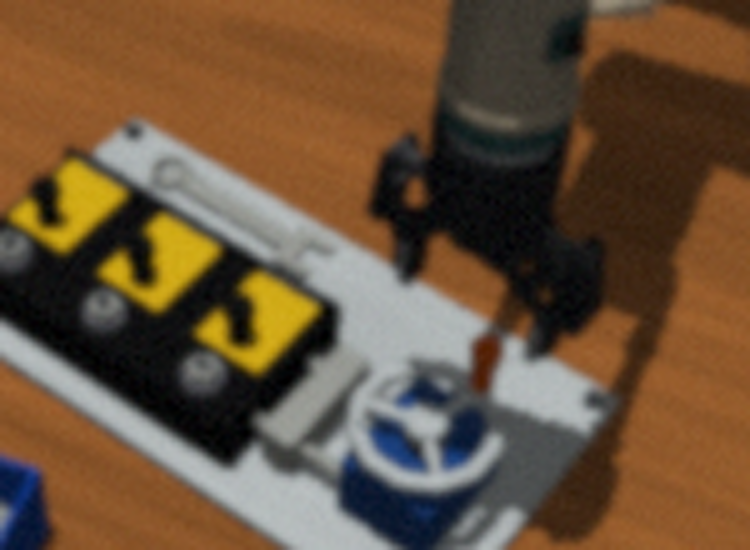

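```bash
python3 -m inch '[[1,5,-13,0,1.5],[1,0,0,0,0],[1,0,0,0,0]]'; python3 d.py 0.558 0.122 0.110
```

```text
clock: 4.1
position: [0.56, 0.1219, 0.1677]
ee_rot: [0.005, 0.792, 0.61, 0.013]
contact_force: [1.0, 1.1, -0.3]
width: 0.0855
t 4.1 pos [0.56   0.1219 0.1677] psi 75.18 tilt [ 0.014  0.024 -1.   ] F [ 1.   1.1 -0.3] w 0.0855
tool delta mm [-1.2 -3.3 57.7]
```

```bash
python3 -m inch '[[1,0,-2,10,-3],[1,0,0,10,0],[1,0,0,10,0],[1,0,0,10,0]]'; python3 d.py 0.558 0.122 0.110
```

```text
clock: 4.43
position: [0.564, 0.1235, 0.1317]
ee_rot: [0.01, 0.775, 0.632, 0.018]
contact_force: [-0.2, 0.0, -0.5]
width: 0.085
t 4.43 pos [0.564  0.1235 0.1317] psi 78.38 tilt [ 0.016  0.038 -0.999] F [-0.2  0.  -0.5] w 0.085
tool delta mm [-3.  -6.4 21.4]
```

```bash
python3 -m inch '[[1,0,0,0,0]]'; python3 d.py;python3 -m inch '[[1,0,0,0,0],[1,0,0,0,0]]'; python3 d.py  0.558 0.122 0.110
```

```text
clock: 4.52
position: [0.5629, 0.1233, 0.1293]
ee_rot: [0.009, 0.775, 0.631, 0.017]
contact_force: [-0.2, -0.5, -0.8]
width: 0.0854
t 4.52 pos [0.5629 0.1233 0.1293] psi 78.34 tilt [ 0.015  0.034 -0.999] F [-0.2 -0.5 -0.8] w 0.0854
clock: 4.68
position: [0.5628, 0.123, 0.1281]
ee_rot: [0.008, 0.776, 0.631, 0.016]
contact_force: [-0.0, 0.1, 0.0]
width: 0.0857
t 4.68 pos [0.5628 0.123  0.1281] psi 78.28 tilt [ 0.014  0.033 -0.999] F [-0.   0.1  0. ] w 0.0857
tool delta mm [-2.2 -5.  17.9]
```

```bash
python3 -m inch '[[1,-1,-4,8,0],[1,0,0,6,0],[1,0,0,2,0],[1,0,0,0,0]]'; python3 d.py 0.558 0.122 0.110
```

```text
clock: 5.02
position: [0.5594, 0.1228, 0.1108]
ee_rot: [0.009, 0.776, 0.631, 0.016]
contact_force: [-0.2, -0.5, -0.7]
width: 0.0854
t 5.02 pos [0.5594 0.1228 0.1108] psi 78.25 tilt [ 0.014  0.034 -0.999] F [-0.2 -0.5 -0.7] w 0.0854
tool delta mm [-1.1 -1.3  0.8]
```

```bash
python3 -m inch '[[-1,-1,-1,0,0],[-1,0,0,0,0],[-1,0,0,0,0],[-1,0,0,0,0],[-1,0,0,0,0],[-1,0,0,0,0]]' 30; python3 d.py 0.558 0.122 0.110
```

```text
clock: 5.52
position: [0.5585, 0.1219, 0.1114]
ee_rot: [0.009, 0.776, 0.631, 0.016]
contact_force: [-0.2, -0.0, -0.1]
width: 0.0207
t 5.52 pos [0.5585 0.1219 0.1114] psi 78.25 tilt [ 0.014  0.035 -0.999] F [-0.2 -0.  -0.1] w 0.0207
tool delta mm [ 0.  -0.5  1.4]
```

```bash
cat > w.py <<'E'
from h import *
import sys
a=-0.2051; hub=np.array([.5984,.1015])
s=manip.get_state(); q=s["ee_rot"]
from scipy.spatial.transform import Rotation as Ro
R=Ro.from_quat([q[1],q[2],q[3],q[0]]).as_matrix()
g=s["position"]+R[:,2]*manip.grip_point_offset
d=g[:2]-hub; phi=np.degrees(np.arctan2(d[1],d[0])-a); 
print("t",round(s["clock"],2),"phi",phi.round(1),"r",np.hypot(*d).round(4),"pos",s["position"].round(4),"psi",np.degrees(np.arctan2(R[1,0],R[0,0])).round(2),"tilt",R[2,:2].round(3),"F",s["contact_force"].round(1),"w",round(s["width"],4))
st=float(sys.argv[1]) if len(sys.argv)>1 else 10
for k in range(10):
    f0,f1=np.radians(phi-k*st)+a,np.radians(phi-(k+1)*st)+a
    dd=.045*np.array([np.cos(f1)-np.cos(f0),np.sin(f1)-np.sin(f0),0])*1e3
    print((R.T@dd).round(1)[:2],end=" ")
E
python3 w.py 12
```

```text
t 5.52 phi 165.3 r 0.0454 pos [0.5585 0.1219 0.1114] psi 78.25 tilt [0.014 0.035] F [-0.2 -0.  -0.1] w 0.0207
[8.8 3.3] [7.9 5.1] [6.7 6.6] [5.2 7.9] [3.4 8.8] [1.5 9.3] [-0.4  9.4] [-2.4  9.1] [-4.2  8.4] [-5.9  7.3]
```

```bash
python3 -m inch '[[-1,8.8,3.3,0,0],[-1,7.9,5.1,0,0],[-1,6.7,6.6,0,0],[-1,5.2,7.9,0,0]]' 30; python3 w.py 12
```

```text
clock: 5.85
position: [0.582, 0.1429, 0.1113]
ee_rot: [0.008, 0.776, 0.631, 0.01]
contact_force: [-2.8, -2.4, 0.2]
width: 0.0203
t 5.85 phi 123.9 r 0.0447 pos [0.582  0.1429 0.1113] psi 78.25 tilt [0.006 0.024] F [-2.8 -2.4  0.2] w 0.0203
[4.4 8.3] [2.6 9. ] [0.6 9.4] [-1.3  9.3] [-3.2  8.8] [-5.  8.] [-6.5  6.8] [-7.8  5.2] [-8.7  3.5] [-9.3  1.6]
```

```bash
python3 -m inch '[[-1,4.4,8.3,0,0],[-1,2.6,9,0,0],[-1,0.6,9.4,0,0],[-1,-1.3,9.3,0,0],[-1,-3.2,8.8,0,0]]' 30; python3 w.py 12
```

```text
clock: 6.27
position: [0.6262, 0.1362, 0.1113]
ee_rot: [0.006, 0.774, 0.633, 0.003]
contact_force: [-7.4, -3.2, 4.5]
width: 0.0208
t 6.27 phi 63.4 r 0.0444 pos [0.6262 0.1362 0.1113] psi 78.5 tilt [-0.004  0.013] F [-7.4 -3.2  4.5] w 0.0208
[-5.1  7.9] [-6.6  6.7] [-7.9  5.1] [-8.8  3.4] [-9.3  1.5] [-9.4 -0.5] [-9.1 -2.4] [-8.4 -4.3] [-7.3 -5.9] [-5.9 -7.3]
```

```bash
python3 -m inch '[[-1,-5.1,7.9,0,0],[-1,-6.6,6.7,0,0],[-1,-7.9,5.1,0,0],[-1,-8.8,3.4,0,0],[-1,-9.3,1.5,0,0]]' 30; python3 w.py 12
```

```text
clock: 6.68
position: [0.6428, 0.1003, 0.1113]
ee_rot: [-0.002, 0.774, 0.633, 0.002]
contact_force: [-2.9, 4.8, 1.6]
width: 0.0205
t 6.68 phi 10.1 r 0.0444 pos [0.6428 0.1003 0.1113] psi 78.49 tilt [ 0.005 -0.001] F [-2.9  4.8  1.6] w 0.0205
[-9.4  0.6] [-9.3 -1.3] [-8.8 -3.2] [-8. -5.] [-6.7 -6.6] [-5.2 -7.8] [-3.5 -8.7] [-1.6 -9.3] [ 0.4 -9.4] [ 2.3 -9.1]
```

```bash
python3 -m inch '[[-1,-9.4,0.6,0,0],[-1,-9.3,-1.3,0,0],[-1,-8.8,-3.2,0,0],[-1,-8,-5,0,0]]' 30; python3 w.py 12
```

```text
clock: 7.02
position: [0.632, 0.0718, 0.1114]
ee_rot: [-0.004, 0.775, 0.632, 0.008]
contact_force: [1.8, 3.1, -1.7]
width: 0.0205
t 7.02 phi -30.1 r 0.0449 pos [0.632  0.0718 0.1114] psi 78.44 tilt [0.018 0.005] F [ 1.8  3.1 -1.7] w 0.0205
[-7.6 -5.6] [-6.3 -7. ] [-4.7 -8.2] [-2.9 -9. ] [-0.9 -9.4] [ 1.  -9.4] [ 3.  -8.9] [ 4.7 -8.1] [ 6.3 -7. ] [ 7.6 -5.5]
```

```bash
python3 -m inch '[[-1,-7.6,-5.6,0,0],[-1,-6.3,-7,0,0],[-1,-4.7,-8.2,0,0]]' 30; python3 w.py 12
```

```text
clock: 7.27
position: [0.6108, 0.0579, 0.1113]
ee_rot: [-0.002, 0.775, 0.632, 0.013]
contact_force: [3.2, 4.9, -1.9]
width: 0.0205
t 7.27 phi -62.9 r 0.0457 pos [0.6108 0.0579 0.1113] psi 78.39 tilt [0.023 0.013] F [ 3.2  4.9 -1.9] w 0.0205
[-3.4 -8.8] [-1.5 -9.3] [ 0.5 -9.4] [ 2.4 -9.1] [ 4.3 -8.4] [ 5.9 -7.3] [ 7.3 -5.9] [ 8.4 -4.3] [ 9.1 -2.4] [ 9.4 -0.5]
```

```bash
python3 -m inch '[[-1,-3.2,-8.8,0,0],[-1,-1.3,-9.3,0,0],[-1,0.7,-9.4,0,0]]' 30; python3 w.py 12
```

```text
clock: 7.52
position: [0.6044, 0.0568, 0.1118]
ee_rot: [0.015, 0.775, 0.631, 0.032]
contact_force: [23.9, -4.9, -21.8]
width: 0.0206
t 7.52 phi -72.3 r 0.0453 pos [0.6044 0.0568 0.1118] psi 78.32 tilt [0.031 0.064] F [ 23.9  -4.9 -21.8] w 0.0206
[-1.9 -9.2] [ 0.1 -9.4] [ 2.  -9.2] [ 3.9 -8.6] [ 5.6 -7.6] [ 7.  -6.3] [ 8.2 -4.7] [ 9.  -2.9] [ 9.4 -0.9] [9.3 1. ]
```

```bash
python3 -m inch '[[-1,0,0,0,0],[-1,0,-3,0,0],[-1,0,0,0,0]]' 30; python3 w.py 12
python3 - <<'E'
from h import *
for n in ["scene","top"]:
    p=eyes.get_image(n); save(p,n+"3.png",(200,130,350,240) if n=="scene" else (170,130,320,240),5)
E
```

```text
clock: 7.77
position: [0.6058, 0.0563, 0.1114]
ee_rot: [0.02, 0.775, 0.63, 0.037]
contact_force: [0.1, 5.1, -1.4]
width: 0.0205
t 7.77 phi -71.0 r 0.0459 pos [0.6058 0.0563 0.1114] psi 78.32 tilt [0.032 0.077] F [ 0.1  5.1 -1.4] w 0.0205
[-2.1 -9.1] [-0.2 -9.4] [ 1.8 -9.2] [ 3.7 -8.6] [ 5.4 -7.7] [ 6.9 -6.4] [ 8.1 -4.8] [ 8.9 -3.1] [ 9.3 -1.2] [9.4 0.8]
```

View pics/scene3.png

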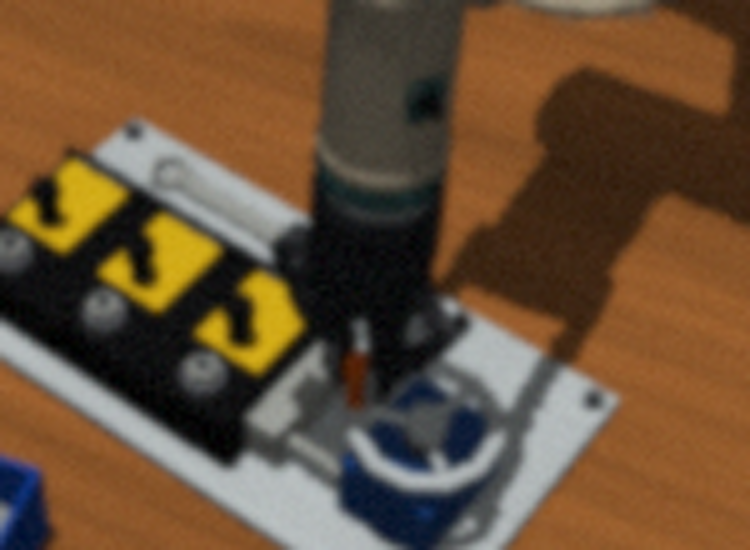

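View pics/top3.png

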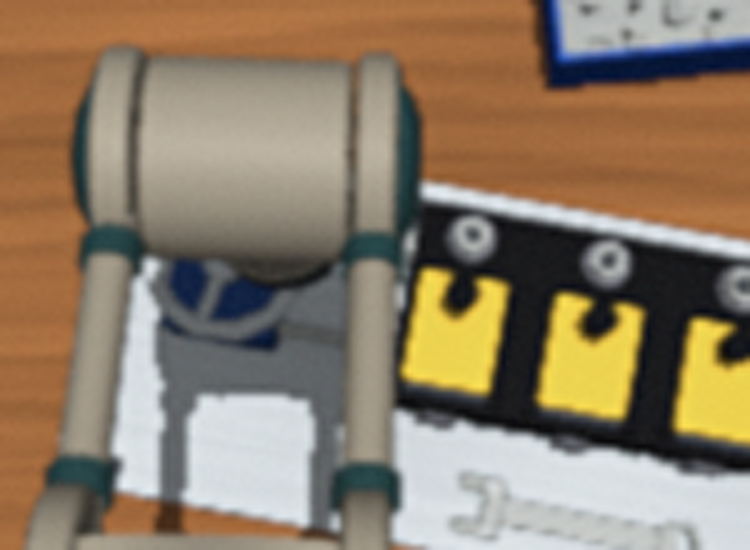

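```bash
python3 -m inch '[[-1,-1.2,-5,0,0],[-1,-1,-4,0,0]]' 30; python3 w.py 12; python3 -m inch '[[-0.2,0,0,0,0],[0.2,0,0,0,0],[0.2,0,0,0,0],[0.2,0,0,0,0]]';python3 w.py 12
```

```text
clock: 8.03
position: [0.6056, 0.0562, 0.1116]
ee_rot: [0.026, 0.775, 0.63, 0.045]
contact_force: [11.6, 5.5, -11.2]
width: 0.0205
t 8.03 phi -71.7 r 0.0459 pos [0.6056 0.0562 0.1116] psi 78.32 tilt [0.037 0.098] F [ 11.6   5.5 -11.2] w 0.0205
[-2.  -9.1] [-0.  -9.4] [ 1.9 -9.2] [ 3.8 -8.6] [ 5.5 -7.6] [ 7.  -6.3] [ 8.1 -4.7] [ 8.9 -3. ] [ 9.3 -1.1] [9.4 0.9] clock: 8.37
position: [0.6034, 0.0528, 0.1116]
ee_rot: [0.029, 0.774, 0.631, 0.043]
contact_force: [-1.0, 0.1, -0.2]
width: 0.0514
t 8.37 phi -74.7 r 0.049 pos [0.6034 0.0528 0.1116] psi 78.44 tilt [0.031 0.099] F [-1.   0.1 -0.2] w 0.0514
[-1.5 -9.2] [ 0.5 -9.4] [ 2.4 -9.1] [ 4.3 -8.4] [ 5.9 -7.3] [ 7.3 -5.9] [ 8.4 -4.3] [ 9.1 -2.5] [ 9.4 -0.5] [9.3 1.4]
```

```bash
python3 -m inch '[[0.2,0,4,-15,0],[0.2,0,0,-20,0],[0.2,0,0,-20,0],[-1,0,0,-5,0],[-1,0,0,0,0],[-1,0,0,0,0]]'; python3 d.py 0.6108 -0.0492 0.14
python3 - <<'E'
from h import *
for n in ["scene","top"]:
    p=eyes.get_image(n); save(p,n+"4.png",(200,130,350,240) if n=="scene" else (170,130,320,240),5)
E
```

```text
clock: 8.87
position: [0.5965, 0.0481, 0.1721]
ee_rot: [0.028, 0.774, 0.631, 0.038]
contact_force: [-0.0, -0.7, -0.6]
width: 0.0153
t 8.87 pos [0.5965 0.0481 0.1721] psi 78.42 tilt [ 0.024  0.091 -0.996] F [-0.  -0.7 -0.6] w 0.0153
tool delta mm [-93.2  30.7  32.8]
```

View pics/scene4.png

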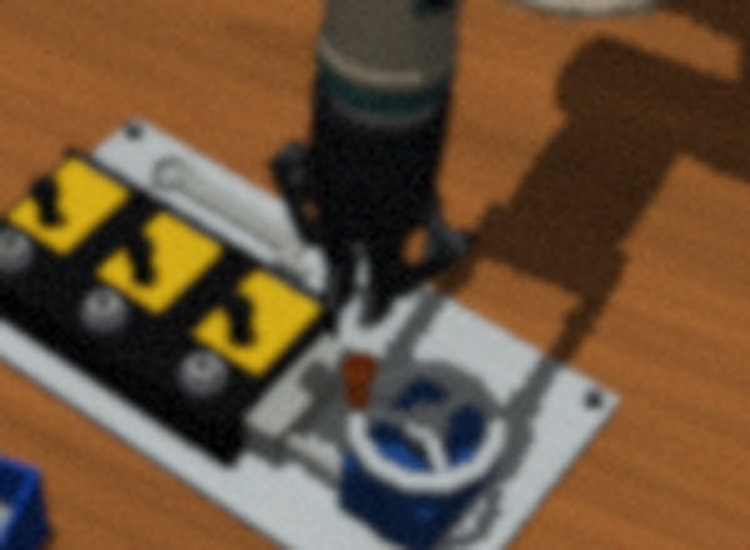

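```bash
python3 -m inch '[[-1,-18,6,2,0],[-1,-18,6,2,0],[-1,-18,6,4,0],[-1,-18,6,4,0],[-1,-9,3,4,0],[-1,0,0,0,0],[-1,0,0,0,0]]'; python3 d.py 0.6108 -0.0492 0.1
```

```text
clock: 9.55
position: [0.6038, -0.0376, 0.1467]
ee_rot: [0.022, 0.774, 0.632, 0.033]
contact_force: [0.9, 0.1, -0.2]
width: 0.0002
t 9.55 pos [ 0.6038 -0.0376  0.1467] psi 78.52 tilt [ 0.024  0.075 -0.997] F [ 0.9  0.1 -0.2] w 0.0002
tool delta mm [-11.1   5.6  47.1]
```

```bash
python3 -m inch '[[-1,-10,4.5,8,0],[-1,0,0,10,0],[-1,0,0,10,0],[-1,0,0,6,0],[-1,0,0,0,0],[-1,0,0,0,0]]'; python3 d.py 0.6108 -0.0492 0.085
```

```text
clock: 10.05
position: [0.608, -0.0452, 0.1077]
ee_rot: [0.02, 0.773, 0.633, 0.033]
contact_force: [0.7, 0.4, -0.8]
width: 0.0004
t 10.05 pos [ 0.608  -0.0452  0.1077] psi 78.68 tilt [ 0.026  0.072 -0.997] F [ 0.7  0.4 -0.8] w 0.0004
tool delta mm [-3.9  1.9 22.8]
```

```bash
python3 -m inch '[[-1,-3.5,2,8,0],[-1,0,0,6,0],[-1,0,0,0,0]]'; python3 d.py 0.6108 -0.0492 0.080;  python3 - <<'E'
from h import *
p=eyes.get_image("scene"); save(p,"scene5.png",(180,130,320,235),5)
E
```

```text
clock: 10.3
position: [0.6108, -0.0484, 0.093]
ee_rot: [0.02, 0.773, 0.634, 0.033]
contact_force: [0.5, 0.7, 0.1]
width: -0.0001
t 10.3 pos [ 0.6108 -0.0484  0.093 ] psi 78.76 tilt [ 0.026  0.072 -0.997] F [0.5 0.7 0.1] w -0.0001
tool delta mm [-1.1 -0.8 13. ]
```

View pics/scene5.png

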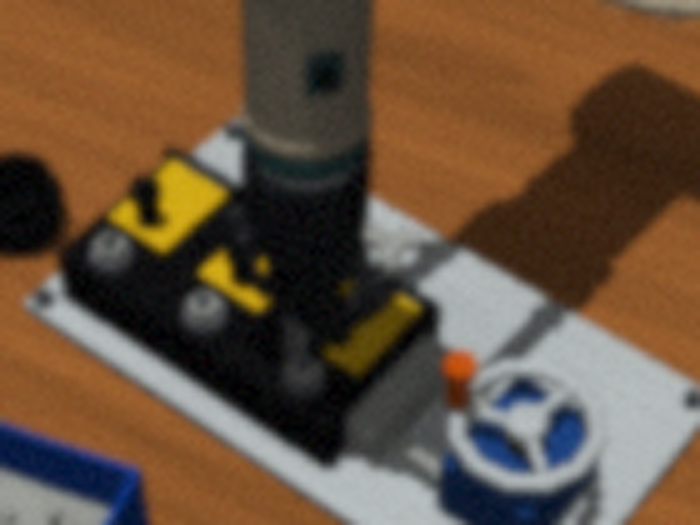

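```bash
python3 -m inch '[[-1,0,0,5,0],[-1,0,0,3,0],[-1,0,0,0,0]]'; python3 -m inch '[[-1,0,0,3,0],[-1,0,0,2,0]]';python3 -m inch '[[-1,0,0,2,0]]'
```

```text
clock: 10.6
position: [0.6123, -0.0486, 0.0854]
ee_rot: [0.021, 0.773, 0.633, 0.034]
contact_force: [0.3, 0.1, 0.1]
width: 0.0003
clock: 10.77
position: [0.613, -0.0486, 0.0805]
ee_rot: [0.021, 0.773, 0.633, 0.034]
contact_force: [-0.8, 1.0, 2.3]
width: -0.0003
clock: 10.85
position: [0.613, -0.0486, 0.0786]
ee_rot: [0.021, 0.773, 0.634, 0.034]
contact_force: [-1.6, 0.5, 3.5]
width: 0.0001
```

```bash
python3 -m inch '[[-1,0,0,2,0]]'; python3 -m inch '[[-1,0,0,2,0]]';python3 -m inch '[[-1,0,0,2,0]]'
```

```text
clock: 10.93
position: [0.613, -0.0486, 0.0766]
ee_rot: [0.021, 0.773, 0.634, 0.034]
contact_force: [-0.8, 0.5, 2.4]
width: 0.0
clock: 11.02
position: [0.613, -0.0485, 0.0747]
ee_rot: [0.021, 0.773, 0.634, 0.034]
contact_force: [-2.1, 0.0, 1.8]
width: -0.0002
clock: 11.1
position: [0.613, -0.0486, 0.0727]
ee_rot: [0.021, 0.773, 0.634, 0.034]
contact_force: [-0.9, 0.1, 2.4]
width: 0.0001
```

```bash
python3 -m inch '[[-1,0,0,2,0]]'; python3 -m inch '[[-1,0,0,1,0]]'
```

```text
clock: 11.18
position: [0.6131, -0.0486, 0.072]
ee_rot: [0.021, 0.773, 0.634, 0.034]
contact_force: [-7.5, 0.6, 22.7]
width: 0.0
clock: 11.27
position: [0.6131, -0.0486, 0.0723]
ee_rot: [0.021, 0.773, 0.634, 0.034]
contact_force: [-3.3, 0.8, 6.6]
width: 0.0002
```

```bash
python3 -m inch '[[-1,0,0,-5,0],[-1,0,0,-15,0],[-1,0,0,-20,0],[-1,0,0,-20,0],[0.2,0,0,0,0],[0.2,0,0,0,0],[0.2,0,0,0,0]]'
cat > c.py <<'E'
from h import *
import sys
from scipy.spatial.transform import Rotation as Ro
a=-0.2051
th=np.radians(float(sys.argv[1])); zk=float(sys.argv[2]) if len(sys.argv)>2 else .036; lift=float(sys.argv[3]) if len(sys.argv)>3 else 0
ex=np.array([np.cos(a),np.sin(a),0]); ez=np.array([0,0,1.])
hinge=np.array([.6108,-.0492,0])-.097*ex+.0625*ez
g=hinge+.058*(np.cos(th)*ex+np.sin(th)*ez)+zk*(-np.sin(th)*ex+np.cos(th)*ez)+lift*ez
s=manip.get_state(); q=s["ee_rot"]; R=Ro.from_quat([q[1],q[2],q[3],q[0]]).as_matrix()
gp=s["position"]+R[:,2]*manip.grip_point_offset
rel=gp-hinge
print("t",round(s["clock"],2),"pos",s["position"].round(4),"grip",gp.round(4),"psi",np.degrees(np.arctan2(R[1,0],R[0,0])).round(2),"tilt",R[2,:2].round(3),"F",s["contact_force"].round(1),"w",round(s["width"],4))
print("r",np.hypot(rel@ex,rel[2]).round(4),"theta est",(np.degrees(np.arctan2(rel[2],rel@ex)-np.arctan2(zk,.058))).round(1))
print("target grip",g.round(4),"delta",(R.T@(g-gp)*1e3).round(1))
E
python3 c.py 0 0.036 0.04
python3 - <<'E'
from h import *
for n in ["scene","top"]:
    p=eyes.get_image(n); save(p,n+"6.png",(180,130,320,235) if n=="scene" else (190,130,340,240),5)
E
```

```text
clock: 11.85
position: [0.6094, -0.0491, 0.1334]
ee_rot: [0.022, 0.773, 0.634, 0.035]
contact_force: [-0.1, -0.4, 0.1]
width: 0.0356
t 11.85 pos [ 0.6094 -0.0491  0.1334] grip [ 0.6078 -0.0493  0.152 ] psi 78.76 tilt [0.026 0.078] F [-0.1 -0.4  0.1] w 0.0356
r 0.1299 theta est 11.7
target grip [ 0.5726 -0.0413  0.1385] delta [  0.7 -37.1  10.7]
```

View pics/scene6.png

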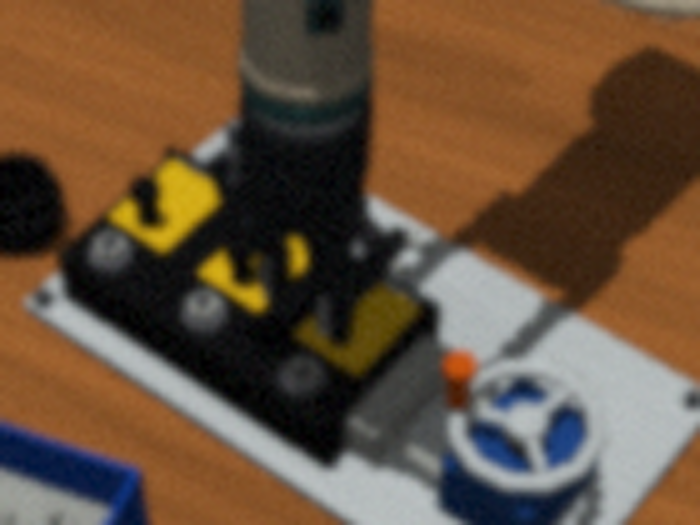

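```bash
python3 -m inch '[[0.2,0,-12,0,0],[0.2,0,-12,0,0],[0.2,0,-10,0,0],[0.2,0,0,0,0],[0.2,0,0,0,0]]'; python3 c.py 0 0.036 0.02
```

```text
clock: 12.37
position: [0.5723, -0.0416, 0.1245]
ee_rot: [0.018, 0.773, 0.634, 0.032]
contact_force: [-0.3, -0.1, 0.6]
width: 0.0511
t 12.37 pos [ 0.5723 -0.0416  0.1245] grip [ 0.5709 -0.0418  0.1432] psi 78.74 tilt [0.026 0.068] F [-0.3 -0.1  0.6] w 0.0511
r 0.0984 theta est 23.2
target grip [ 0.5726 -0.0413  0.1185] delta [ 0.2 -0.1 24.7]
```

Laterally aligned; check the picture before descending.

```bash
python3 -m inch '[[0.2,0,0,8,0],[0.2,0,0,8,0],[0.2,0,0,0,0]]'; python3 c.py 0 0.036
python3 - <<'E'
from h import *
for n in ["scene","top"]:
    p=eyes.get_image(n); save(p,n+"7.png",(180,130,320,235) if n=="scene" else (190,130,340,240),5)
E
```

```text
clock: 12.62
position: [0.5746, -0.0416, 0.1069]
ee_rot: [0.018, 0.773, 0.634, 0.032]
contact_force: [1.1, -0.2, -0.2]
width: 0.051
t 12.62 pos [ 0.5746 -0.0416  0.1069] grip [ 0.5733 -0.0418  0.1256] psi 78.74 tilt [0.026 0.069] F [ 1.1 -0.2 -0.2] w 0.051
r 0.0862 theta est 15.2
target grip [ 0.5726 -0.0413  0.0985] delta [-0.3 -2.6 26.9]
```

View pics/scene7.png

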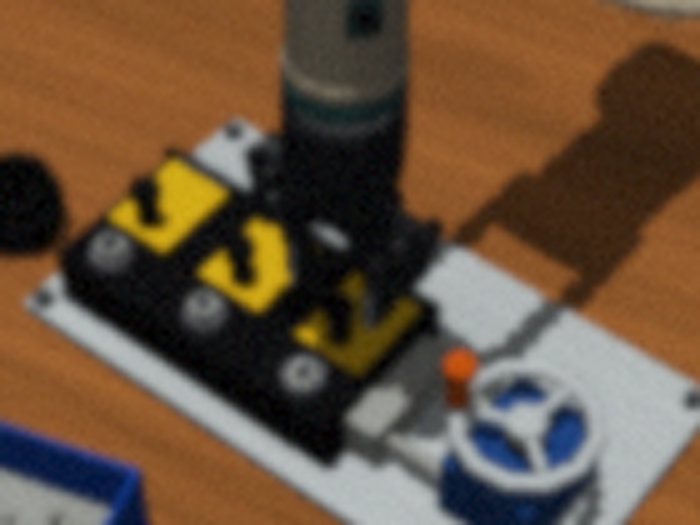

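```bash
python3 -m inch '[[0.2,0,-2,8,0],[0.2,0,0,8,0],[0.2,0,0,6,0],[0.2,0,0,0,0]]'; python3 c.py 0 0.036
```

```text
clock: 13.05
position: [0.576, -0.0413, 0.084]
ee_rot: [0.02, 0.773, 0.633, 0.033]
contact_force: [0.4, 0.1, 0.0]
width: 0.0514
t 13.05 pos [ 0.576  -0.0413  0.084 ] grip [ 0.5746 -0.0415  0.1027] psi 78.73 tilt [0.026 0.072] F [0.4 0.1 0. ] w 0.0514
r 0.0722 theta est 2.0
target grip [ 0.5726 -0.0413  0.0985] delta [-0.2 -2.3  4. ]
```

```bash
python3 -m inch '[[0.2,0,-2,4,0],[0.2,0,0,0,0]]'; python3 c.py 0 0.036;  python3 -m inch '[[-1,0,0,0,0],[-1,0,0,0,0],[-1,0,0,0,0],[-1,0,0,0,0],[-1,0,0,0,0]]' 35; python3 c.py 0 0.036
```

```text
clock: 13.22
position: [0.5739, -0.0408, 0.0787]
ee_rot: [0.019, 0.773, 0.633, 0.033]
contact_force: [-0.8, -0.0, 0.7]
width: 0.0511
t 13.22 pos [ 0.5739 -0.0408  0.0787] grip [ 0.5725 -0.041   0.0974] psi 78.73 tilt [0.026 0.071] F [-0.8 -0.   0.7] w 0.0511
r 0.0675 theta est -0.8
target grip [ 0.5726 -0.0413  0.0985] delta [-0.2  0.2 -1.1]
clock: 13.63
position: [0.5736, -0.0418, 0.079]
ee_rot: [0.02, 0.773, 0.634, 0.032]
contact_force: [0.1, -0.7, -1.0]
width: 0.0204
t 13.63 pos [ 0.5736 -0.0418  0.079 ] grip [ 0.5723 -0.042   0.0977] psi 78.75 tilt [0.024 0.071] F [ 0.1 -0.7 -1. ] w 0.0204
r 0.0677 theta est -0.5
target grip [ 0.5726 -0.0413  0.0985] delta [ 0.8  0.3 -0.8]
```

```bash
python3 -m inch '[[-1,0,-3.6,-6.2,0],[-1,0,-4.2,-5.7,0],[-1,0,-4.8,-5.3,0],[-1,0,-5.3,-4.7,0]]' 35; python3 c.py 30 0.036
```

```text
clock: 13.97
position: [0.5546, -0.0379, 0.0997]
ee_rot: [0.02, 0.773, 0.633, 0.033]
contact_force: [1.4, 0.3, -6.4]
width: 0.0202
t 13.97 pos [ 0.5546 -0.0379  0.0997] grip [ 0.5532 -0.0381  0.1183] psi 78.73 tilt [0.026 0.072] F [ 1.4  0.3 -6.4] w 0.0202
r 0.0677 theta est 23.7
target grip [ 0.5474 -0.036   0.1227] delta [ 1.  -5.7 -4.7]
```

```bash
python3 -m inch '[[-1,0,-5.8,-4.1,0],[-1,0,-6.2,-3.5,0],[-1,0,-6.5,-2.9,0],[-1,0,-6.8,-2.2,0]]' 35; python3 c.py 60 0.036
```

```text
clock: 14.3
position: [0.527, -0.0321, 0.1124]
ee_rot: [0.021, 0.773, 0.633, 0.034]
contact_force: [3.6, -0.1, -7.5]
width: 0.0206
t 14.3 pos [ 0.527  -0.0321  0.1124] grip [ 0.5255 -0.0324  0.131 ] psi 78.73 tilt [0.026 0.075] F [ 3.6 -0.1 -7.5] w 0.0206
r 0.0693 theta est 49.8
target grip [ 0.5137 -0.029   0.1307] delta [  1.  -12.2  -0.6]
```

```bash
python3 -m inch '[[-1,0,-6,-1,0],[-1,0,-6,-0.4,0],[-1,0,0,0,0],[-1,0,0,0,0]]' 35; python3 c.py 62 0.036
python3 - <<'E'
from h import *
for n in ["scene","top"]:
    p=eyes.get_image(n); save(p,n+"8.png",(180,130,320,235) if n=="scene" else (190,130,340,240),5)
E
```

```text
clock: 14.63
position: [0.5141, -0.0295, 0.114]
ee_rot: [0.023, 0.773, 0.633, 0.036]
contact_force: [4.6, -0.2, -8.7]
width: 0.02
t 14.63 pos [ 0.5141 -0.0295  0.114 ] grip [ 0.5125 -0.0297  0.1327] psi 78.7 tilt [0.027 0.08 ] F [ 4.6 -0.2 -8.7] w 0.02
r 0.0703 theta est 60.8
target grip [ 0.5114 -0.0285  0.1306] delta [ 0.8 -1.5  2. ]
```

View pics/scene8.png

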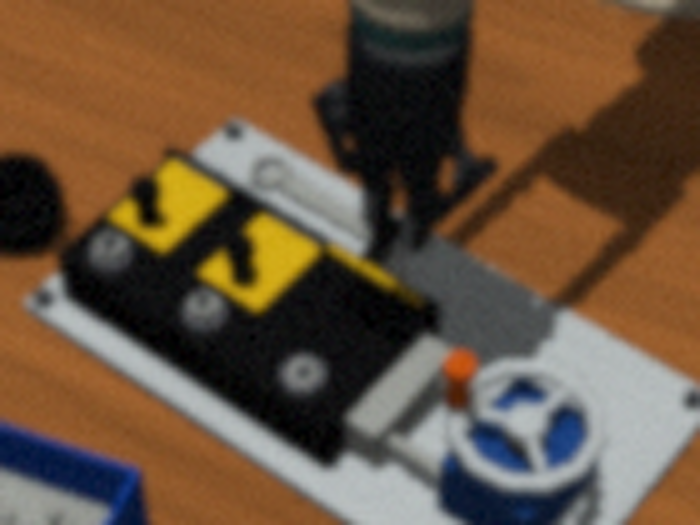

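View pics/top8.png

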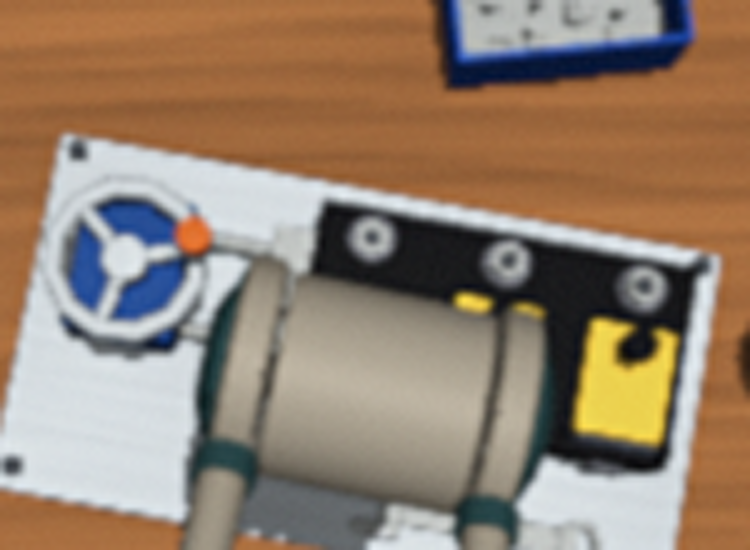

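```bash
python3 - <<'E'
from h import *
a=-0.2051; ex=np.array([np.cos(a),np.sin(a),0]); ey=np.array([-np.sin(a),np.cos(a),0]); ez=np.array([0,0,1.])
hinge=np.array([.6108,-.0492,0])-.097*ex+.0625*ez
p=eyes.get_image("scene")
ims=[]
for deg in (45,61,75):
    th=np.radians(deg); fx=np.cos(th)*ex+np.sin(th)*ez; fz=-np.sin(th)*ex+np.cos(th)*ez
    im=cv2.resize(p["frame"][165:215,235:285,::-1],None,fx=8,fy=8,interpolation=cv2.INTER_CUBIC)
    for z in (0,.006):
        pts=[(proj(p,hinge+u*fx+v*ey+z*fz)-[235,165]+.5)*8 for u,v in ((.003,-.027),(.073,-.027),(.073,.027),(.003,.027))]
        cv2.polylines(im,[np.int32(pts)],True,(255,0,255) if z else (0,255,0),1)
    ims.append(im[:,100:366])
cv2.imwrite("pics/ov9.png",np.hstack(ims))
E
python3 c.py 62
```

```text
t 14.78 pos [ 0.5145 -0.0295  0.114 ] grip [ 0.5129 -0.0297  0.1326] psi 78.7 tilt [0.027 0.08 ] F [ 3.8 -0.7 -6.2] w 0.0204
r 0.0702 theta est 60.4
target grip [ 0.5114 -0.0285  0.1306] delta [ 0.8 -1.9  1.9]
```

View pics/ov9.png

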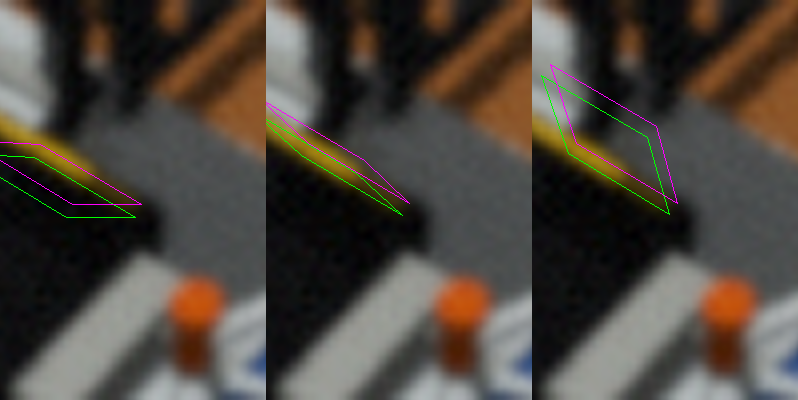

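```bash
python3 -m inch '[[-1,0,0,0,0],[-1,0,0,0,0],[-1,0,0,0,0],[-1,0,0,0,0]]' 40; python3 c.py 62; python3 -c "
from rig import manip; print(manip.sign_off())"
```

```text
clock: 15.12
position: [0.5156, -0.0298, 0.114]
ee_rot: [0.022, 0.773, 0.633, 0.036]
contact_force: [2.7, -0.0, -5.2]
width: 0.0201
t 15.12 pos [ 0.5156 -0.0298  0.114 ] grip [ 0.5141 -0.03    0.1326] psi 78.68 tilt [0.027 0.08 ] F [ 2.7 -0.  -5.2] w 0.0201
r 0.0702 theta est 59.5
target grip [ 0.5114 -0.0285  0.1306] delta [ 0.8 -3.1  1.8]
the job is handed in; nothing more can be done
None
```

The job is done and handed in at 15.1 s; `sign_off` gives no verdict, so what follows rests on my own checks.

- **Handwheel:** I gripped the crank knob and carried it about 237° clockwise. It then stopped firmly, with about 24 N at the knob, and did not move when I pushed again. The pictures show the jaw against the housing, but I only judged that contact by eye.
- **Bolt:** the left bolt was the first one I tapped. It sank from about 80 to 72 mm under 2–4 N, bottomed out at about 23 N and stayed down, so I did not need to tap the other two.
- **Cap:** I gripped the left cap's knob and lifted it along its arc to about 60°, and still hold it at 40 N. The gripper position gives 59.5°, and a drawn overlay of the cap fits the picture best at about 60°. It sagged about 1° while I held it, leaving roughly 14° above half-way.
- **Surroundings:** the right cap shows shut in the last pictures from both cameras, and the middle one in the scene picture; the arm hid most of it from above. The wrench, partly hidden by the arm, shows no sign of having moved. I made no separate check of the other parts on the bench.

Two small disagreements: pushing against the wheel's stop left the tool tilted about 5°, and the two cameras differed by about 3 mm. Neither affected the work.

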